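# Rack the arched brooch board to dry

### The job

Three plywood brooch boards stand on edge in the dark wooden ledge. Take the one with the round arched top and stand it upright, foot down, in the one empty slot of the pale wooden drying rack (the slot where the cork strip shows), fully down on the cork. Leave the other two boards standing where they are in the ledge.

Things in the scene. Friction and masses are not known exactly. Their poses are not given: they have to be found in the camera images.
- arch_board: Board to move: plywood plaque 60 wide, 110 high, 12 thick, about 90 g, straight sides to 80 mm, then a half-round top of radius 30. Flat brass flower on its +x face, 42 to 70 mm above the foot. Origin: middle of the foot; x across the thickness, y along the width, z up. Starts upright in the ledge's groove, foot 10 mm above the table, top at 120. The three boards stand in any order, 80 mm apart.
- square_board: To be left in the ledge: as the arched board (60 x 110 x 12 mm, same origin, axes and flower) but with square top corners. The fixed dark ledge is a block 66 x 270 x 45 mm high; its groove is 18 wide, 35 deep, with 5 mm bevelled lips, so 75 mm of each board shows. A low tin (34 mm high) and a brush lie on the table beside it.
- gable_board: To be left in the ledge: as the arched board (60 x 110 x 12 mm, same origin, axes and flower) but with a pointed gable top: straight sides to 80 mm, then 45 degree slopes to a point at 110 mm.
- cork_strip: Fixed cork strip 16 x 84 x 2 mm on the floor of the rack's empty slot. Origin: middle of its underside, 10 mm above the table (foot ends 2 mm above it). x across the slot, y along it. Fixed pale rack: 210 (x) x 116 x 45 mm high, three slots 75 mm apart, each 18 wide, 86 long, closed ends, 35 deep, 5 mm bevels; two hold boards with tops 120 mm above the table. Any slot may be the empty one.
Things that resemble listed ones, but are neither listed nor needed, are in the scene too. Leave any purple or red look-alike of the gable_board alone. What is shaped like the square_board but orange is not meant.

How it is judged:
By the outcome, as a careful person would: the job done as asked, in the order asked, and still so for the second after the job is handed in, with the robot touching nothing.
It also fails if it takes over 50 s, if anything falls off the work surface, if the arm or the gripper's body presses on something with over 40 N, if the wrist force passes 120 N, or if a joint passes its speed limit or range.

### The arm

A 6-joint arm with a two-finger parallel gripper is mounted at the origin on the work surface. World frame = base frame: x ahead of the robot, y to its left, z up, the work surface at z = 0. Lengths are in m, angles in rad, forces in N, time in s.
With the tool pointing down it reaches from about 0.375 to 0.975 m from the base axis. Payload 3.8 kg.
Tool frame: the origin (TCP) lies at the very end of the fingers, on their centre line; the grasp point (between the pads) lies 19 mm behind it; z points along the fingers, y is the direction in which the jaws open and shut (so a half turn about z gives the same grasp; the last joint's range is limited). The gripper opens to 88 mm and grips with 3 to 60 N. Pads are 18 mm wide; open, the fingers measure 123 mm over their backs; the gripper's body (75 mm by 187 mm) begins 45 mm behind the grasp point.
Start: joints at [1.127, 0.264, 1.604, -0, 1.274, -0.037], TCP at [0.267, 0.62, 0.239] pointing down, gripper open.
Joint ranges: [-2.63, 2.63], [-0.94, 2.18], [0.31, 2.57], [-1.31, 4.45], [0, 2.66], [-2.55, 2.55]. Speed limits (rad/s): [2.57, 2.57, 3.14, 3.14, 3.14, 3.14].

### API

Orientations are given as a unit quaternion [x, y, z, w].
In Python, from workcell import monitor, vision, close_job, spotter gives the robot as it stands.
- The arm moves only by the shell command python3 -m creep 'ROWS' [OPENING] [FORCE]. ROWS is JSON, a list that holds one entry, the list of rows, each a list of 6 numbers: the shift along the world's x, y, z in cm, then the turn, a rotation vector about the world's x, y, z in degrees. A call has exactly 5 rows; each row shifts and turns the commanded pose from where the row before left it; what a row does not reach is not made up. A row lasts 1/12 s, in which the tool goes at most 41.7 mm and 7.16 degrees, less where a joint would pass 70% of its speed; a pose out of reach is approached as far as the arm can. A call is refused whole if a number of a shift passes 4.17 or a number of a turn 7.16, either way. A call with a gripper value outside its range is refused whole. OPENING is the closure, from 0 (fully open) to 1 (shut), set as the call begins (- or left out, the last holds). The fingers move at their own pace and stop on an object; FORCE is the grip in N (left out, the last holds). Time passes only in rows, so rows that do not move let the fingers close, or fill a call up. It gives the time, the measured TCP pose, the force and the opening at its end, in the units of the state.
- monitor.read_state(): the state, without advancing time (a new reading comes with each control period).
- vision.capture(name): name is "scene" or "side" or "wrist"; returns the picture (400x640x3 uint8, red, green, blue); there is no depth.
- vision.get_calibration(name): a dict with "fx", "fy", "cx", "cy" (pixels), "k1" (the pictures are not rectified: a ray, as slopes to the right and down, at radius r is drawn at 1 + k1 r^2 times it, then the intrinsics apply), "T" (4x4, takes a point from camera to world coordinates). Camera axes: x right, y up, looking along -z (the intrinsics and any distortion apply to the point x, -y, -z); pixel columns grow to the right and rows downward; lengths in m; the calibration is good to about 2 mm. A picture is of the moment at which its call begins: read the wrist's pose just before it. get_calibration takes no time and is no camera call; for the wrist camera it gives the pose at the moment of the call.
- close_job(): hands the job in, once; it reports no verdict.
Trained networks look in the newest picture that a camera, given by its name, has taken for a name from the list of things; names that differ only in an ending like _2 or _b are one class to them, and where a whole thing is asked for, a point or a joint stands for the part that bears it (a point fixed in the world has none). Each returns a list of dicts, best first, with "p" (0 to 1); they miss things now and then, are a little off and sometimes report something else, mostly with a low value. They report only what shows in the picture. A call takes as long as a camera call. They do not tell look-alikes from the thing itself.
- spotter.boxes_of(thing, camera): "box" ([left, top, width, height] in pixels, round what is visible of it).
- spotter.cut_out(thing, camera): "mask" (400x640 bool, what is visible of it) and "box" ([left, top, width, height] in pixels, round what is visible of it).
The state is a dict: "t": time; "qpos": joint angles; "dq": joint speeds; "joint_torque": joint torques, N m; "tcp_pos": TCP position; "tcp_rot": TCP orientation; "contact_force": force on the tool from outside, world axes, zero at the start; "ft_torque": the same for the moment, N m; "grip_width": finger opening in m.
Only numpy, scipy, OpenCV 4.12 (cv2) and the standard library are available. Lean on these libraries where they do the work, as an engineer would, in place of code of your own. Each camera call takes 0.05 s, during which the arm holds its last target. There are 200 camera calls.

## Working session

There is one attempt and no reset: what is moved stays moved. The work goes in short steps, Python scripts to look and compute and a shell command to move; the robot and the scene stay as the last step left them, time stands still between calls to the robot, and variables do not carry over. Pictures are saved under pics/ and viewed, about 8 in all and at most 12, crops included, and the job is handed in when it is done.

```bash
mkdir -p pics; cat > h.py <<'E'
import numpy as np,cv2
from workcell import monitor,vision,spotter
def cap(n,f=None):
    im=vision.capture(n)
    if f: cv2.imwrite('pics/'+f,cv2.cvtColor(im,cv2.COLOR_RGB2BGR))
    return im
def proj(P,c):
    T=np.array(c['T']);p=(np.asarray(P,float).reshape(-1,3)-T[:3,3])@T[:3,:3]
    a=p[:,0]/-p[:,2];b=-p[:,1]/-p[:,2];s=1+c['k1']*(a*a+b*b)
    return np.stack([c['fx']*a*s+c['cx'],c['fy']*b*s+c['cy']],1)
def ray(u,v,c):
    a0=a=(u-c['cx'])/c['fx'];b0=b=(v-c['cy'])/c['fy']
    for _ in range(20):
        s=1+c['k1']*(a*a+b*b);a,b=a0/s,b0/s
    T=np.array(c['T']);return T[:3,3],T[:3,:3]@np.array([a,-b,-1])
def onz(u,v,z,c):
    o,d=ray(u,v,c);return o+d*(z-o[2])/d[2]
E
python3 - <<'E'
from h import *
a=cap('scene','s0.png');b=cap('side','d0.png')
for n in('scene','side'):
    c=vision.get_calibration(n);print(n,np.round(np.array(c['T']),3).tolist(),c['fx'],c['cx'],c['k1'])
    for t in('arch_board','square_board','gable_board','cork_strip'):
        print(t,[(np.round(r['box']).tolist(),round(r['p'],2)) for r in spotter.boxes_of(t,n)])
E
```

```text
scene [[0.596, -0.675, 0.436, 0.98], [0.803, 0.495, -0.332, -0.412], [0.008, 0.548, 0.837, 0.889], [0.0, 0.0, 0.0, 1.0]] 484.5995923637862 323.0557720558058 -0.10514461900035359
arch_board [([300.0, 183.0, 29.0, 40.0], 0.86)]
square_board [([232.0, 224.0, 34.0, 46.0], 0.64), ([169.0, 289.0, 42.0, 40.0], 0.58)]
gable_board [([326.0, 235.0, 25.0, 43.0], 0.93), ([269.0, 213.0, 28.0, 32.0], 0.9), ([302.0, 145.0, 10.0, 45.0], 0.83)]
cork_strip []
side [[-1.0, -0.015, -0.024, 0.524], [-0.012, -0.517, 0.856, 0.718], [-0.025, 0.856, 0.516, 0.528], [0.0, 0.0, 0.0, 1.0]] 452.4952573077952 316.70267169825553 -0.016705617563323134
arch_board [([305.0, 159.0, 6.0, 46.0], 0.86)]
square_board [([282.0, 110.0, 25.0, 43.0], 0.71), ([298.0, 125.0, 9.0, 19.0], 0.45)]
gable_board [([253.0, 161.0, 16.0, 49.0], 0.73), ([343.0, 175.0, 30.0, 52.0], 0.6), ([300.0, 146.0, 12.0, 11.0], 0.4)]
cork_strip []
```

View pics/s0.png

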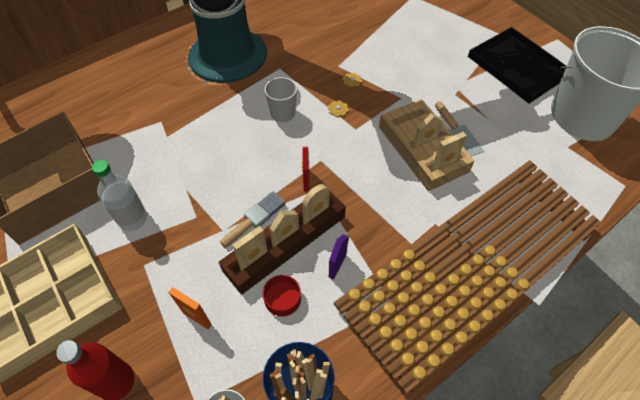

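View pics/d0.png

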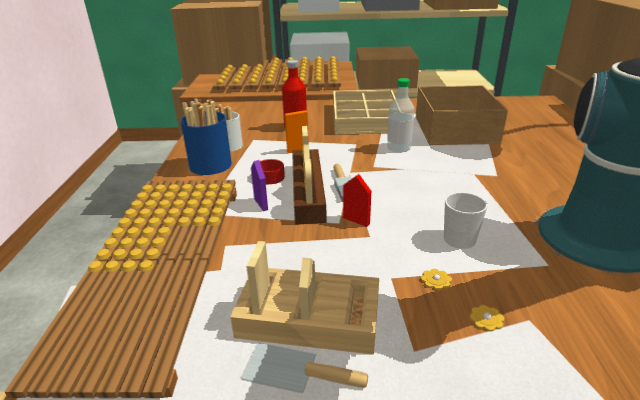

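Scene picture: in the ledge stand the square board (248,247), the gable (285,225) and the arch (315,203). The look-alikes are red (306,170), purple (338,256) and orange (190,307). The rack boards are at (428,130) and (448,152). The empty slot is the rack's robot-side one, side picture (357,300). The round-topped board at scene (315,203) is my choice; next I check it close up.

```bash
python3 - <<'E'
from h import *
s=cv2.imread('pics/s0.png');d=cv2.imread('pics/d0.png')
f=lambda im,x,y,w,h,W:cv2.resize(im[y:y+h,x:x+w],(W,W*h//w),interpolation=cv2.INTER_CUBIC)
a=f(s,210,175,150,120,400);b=f(s,375,90,105,105,400);c=f(d,280,115,70,115,400)[:640];e=f(d,225,235,165,120,400)
L=np.vstack([a,np.zeros((20,400,3),np.uint8),e]);b=np.vstack([b,np.zeros((L.shape[0]-400,400,3),np.uint8)])
c=f(d,285,120,50,110,90);b[402:402+198,0:90]=c
cv2.imwrite('pics/c0.png',np.hstack([L,b]));print(L.shape)
for n in('scene','side'):print(proj([[0,0,0],[.267,.62,.239]],vision.get_calibration(n)))
E
```

```text
(630, 400, 3)
[[227.74824234  55.23978626]
 [477.74625157 -53.29008047]]
[[597.09044513 236.8622282 ]
 [826.61489098 569.35605939]]
```

View pics/c0.png

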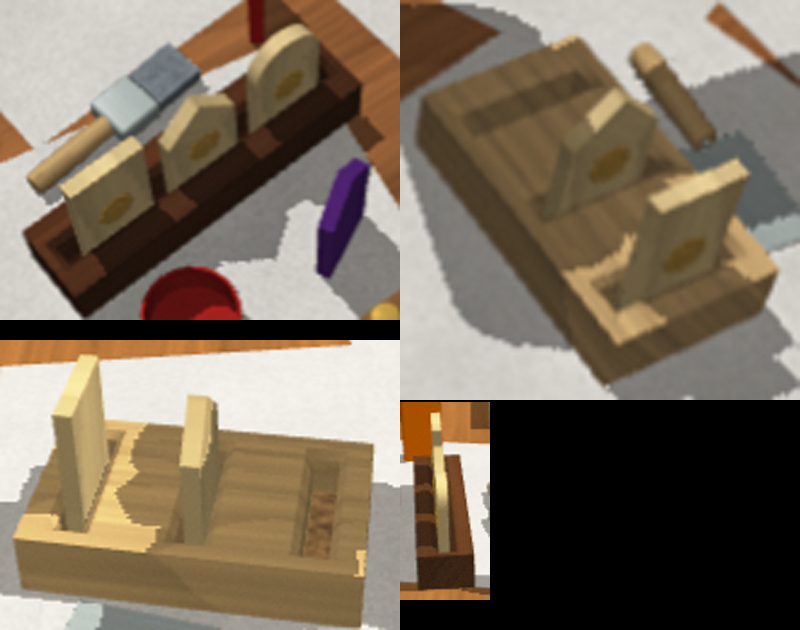

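The close crop confirms it: the board at scene (315,203) has a half-round top. The empty slot with cork is the rack slot at side (357,300). Next I fit the ledge and rack poses from corners in both views.

```bash
cat > fit.py <<'E'
from h import *
from scipy.optimize import least_squares
C={n:vision.get_calibration(n) for n in('scene','side')}
k1=400/150;k2=400/105;k3=400/165
A=lambda X,Y:(210+X/k1,175+Y/k1);B=lambda X,Y:(375+(X-400)/k2,90+Y/k2);D=lambda X,Y:(225+X/k3,235+(Y-340)/k3);E=lambda X,Y:(285+(X-400)/1.8,120+(Y-402)/1.8)
def fit(obs,w,l,x0):
    def P(q,i):
        s=np.array([i[0]*w/2,i[1]*l/2]);c,n=np.cos(q[2]),np.sin(q[2])
        return [q[0]+c*s[0]-n*s[1],q[1]+n*s[0]+c*s[1],.045*i[2]]
    f=lambda q:np.concatenate([proj(P(q,i),C[n])[0]-uv for n,i,uv in obs])
    r=least_squares(f,x0,loss='soft_l1');print(np.round(r.x,4),np.round(r.fun.reshape(-1,2),1).tolist());return r.x
if __name__=='__main__':
    for uv in[(219,263),(315,203)]:print(onz(*uv,.045,C['scene']))
    for uv in[A(25,235),A(75,290),A(360,88),A(322,50),B(420,100),B(578,38),B(775,268),B(608,355)]:print('sc',np.round(onz(*uv,.045,C['scene']),3))
    for uv in[E(418,557),E(474,553),E(414,457),E(460,455),D(18,538),D(362,578),D(374,444),D(108,420)]:print('sd',np.round(onz(*uv,.045,C['side']),3))
E
python3 fit.py
```

```text
[ 0.55008443 -0.33211281  0.045     ]
[ 0.5492207  -0.10439336  0.045     ]
sc [ 0.551 -0.332  0.045]
sc [ 0.608 -0.325  0.045]
sc [ 0.595 -0.062  0.045]
sc [ 0.55  -0.065  0.045]
sc [0.446 0.159 0.045]
sc [0.465 0.275 0.045]
sc [0.667 0.243 0.045]
sc [0.653 0.121 0.045]
sd [ 0.59  -0.058  0.045]
sd [ 0.527 -0.065  0.045]
sd [ 0.609 -0.324  0.045]
sd [ 0.545 -0.328  0.045]
sd [0.665 0.245 0.045]
sd [0.462 0.278 0.045]
sd [0.443 0.163 0.045]
sd [0.622 0.135 0.045]
```

```bash
cat > fit2.py <<'E'
from fit import *
s,d='scene','side'
L=fit([(s,(-1,-1,1),A(25,235)),(s,(1,-1,1),A(75,290)),(s,(1,1,1),A(360,88)),(d,(1,1,1),E(418,557)),(d,(-1,1,1),E(474,553)),(d,(1,-1,1),E(414,457)),(d,(-1,-1,1),E(460,455)),(d,(1,1,0),E(419,588)),(d,(-1,1,0),E(474,584)),(s,(1,-1,0),A(85,317)),(s,(1,1,0),A(362,115))],.066,.27,[.57,-.2,.05])
R=fit([(s,(-1,-1,1),B(420,100)),(s,(-1,1,1),B(578,38)),(s,(1,1,1),B(775,268)),(s,(1,-1,1),B(608,355)),(d,(1,1,1),D(18,538)),(d,(-1,1,1),D(362,578)),(d,(-1,-1,1),D(374,444)),(d,(1,1,0),D(22,588)),(d,(-1,1,0),D(360,626)),(s,(1,-1,0),B(608,385)),(s,(-1,-1,0),B(415,140)),(s,(1,1,0),B(772,300))],.21,.116,[.56,.2,-.15])
def loc(q,p):
    c,n=np.cos(q[2]),np.sin(q[2]);p=np.asarray(p,float);return np.stack([q[0]+c*p[...,0]-n*p[...,1],q[1]+n*p[...,0]+c*p[...,1],p[...,2]],-1)
a=np.linspace(0,np.pi,17);prof=np.array([[-.03,0]]+[[-.03,.08]]+[[-.03*np.cos(t),.08+.03*np.sin(t)] for t in a]+[[.03,0]])
import sys
ims={n:cv2.imread(f'pics/{f}0.png') for n,f in((s,'s'),(d,'d'))}
SC=4
big={n:cv2.resize(i,None,fx=SC,fy=SC,interpolation=cv2.INTER_CUBIC) for n,i in ims.items()}
def dr(q,p,col):
    for n in big:cv2.polylines(big[n],[np.int32((proj(loc(q,p),C[n])+.5)*SC)],False,col,1)
def box(q,w,l,z,col):dr(q,[[i*w/2,j*l/2,z] for i,j in((1,1),(1,-1),(-1,-1),(-1,1),(1,1))],col)
for q,w,l in((L,.066,.27),(R,.21,.116)):
    box(q,w,l,.045,(0,0,255));box(q,w,l,0,(255,0,0))
slot=[R[0]-.075*np.cos(R[2]),R[1]-.075*np.sin(R[2]),R[2]];box(slot,.018,.086,.045,(0,255,0));box(slot,.016,.084,.012,(0,255,0))
bd=[*loc(L,[0,.08,0])[:2],L[2]]
for x in(-.006,.006):dr(bd,[[x,y,z+.01] for y,z in prof],(0,255,0))
print('board',bd,'slot',slot)
m=lambda n,x,y,w,h:cv2.resize(big[n][y*SC:(y+h)*SC,x*SC:(x+w)*SC],(400,300))
cv2.imwrite('pics/o0.png',np.vstack([np.hstack([m(s,265,165,100,75),m(s,375,95,107,80)]),np.hstack([m(d,250,115,120,90),m(d,225,238,160,120)])]))
E
python3 fit2.py
```

```text
[ 0.5688 -0.1946  0.0705] [[-1.4, -2.1], [-0.2, 2.0], [0.8, -2.1], [-1.3, 0.1], [0.1, 0.6], [-0.6, -0.5], [-0.2, -0.6], [-0.7, 1.3], [0.4, 1.8], [-0.7, 0.8], [-0.9, -1.1]]
[ 0.5556  0.2032 -0.1573] [[0.1, -1.4], [-0.5, -1.2], [0.8, 0.3], [1.8, -2.9], [-2.3, -0.2], [0.6, -0.6], [0.0, -0.3], [-0.2, 0.6], [0.1, 1.6], [-2.1, 0.8], [-0.6, 0.7], [-3.6, 3.8]]
board [np.float64(0.5631719370571565), np.float64(-0.11482061520929575), np.float64(0.0704701923534275)] slot [np.float64(0.4814777975627872), np.float64(0.21494214222660868), np.float64(-0.15728638626923278)]
```

View pics/o0.png

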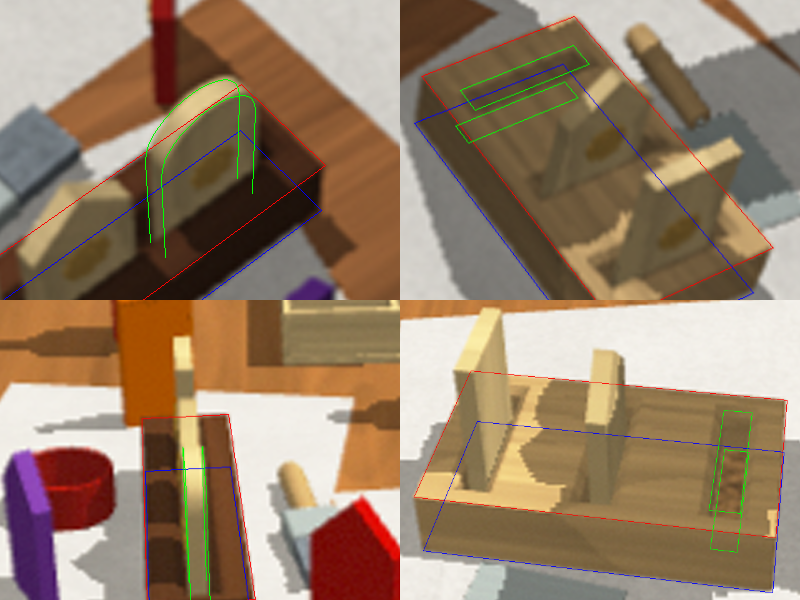

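The overlay fits within about 2 px: the red ledge and rack outlines and the green arch land on the picture. Now I work out the move to a wrist-camera look above the arch board.

```bash
python3 - <<'E'
from h import *
from scipy.spatial.transform import Rotation as R
s=monitor.read_state();print(s['t'],s['tcp_pos'],s['tcp_rot'],s['grip_width'],s['contact_force'])
M=R.from_quat(s['tcp_rot']).as_matrix();print(M.round(3))
c=vision.get_calibration('wrist');T=np.array(c['T']);print((M.T@(T[:3,3]-s['tcp_pos'])).round(3),(M.T@T[:3,:3]).round(3),c['fx'],c['fy'])
y=M[:2,1];print('tool y deg',np.degrees(np.arctan2(y[1],y[0])))
E
```

```text
0.5 [0.26709442 0.61990679 0.23870651] [ 2.01996398e-01  9.79386265e-01 -5.26819702e-06  2.03520831e-06] 0.08800307877248524 [ 0.00298173  0.09044783 -0.31006164]
[[-0.918  0.396  0.   ]
 [ 0.396  0.918 -0.   ]
 [-0.    -0.    -1.   ]]
[ 0.081 -0.    -0.146] [[-0.001  0.951  0.308]
 [ 1.     0.001  0.   ]
 [ 0.     0.308 -0.951]] 302.791715492085 302.791715492085
tool y deg 66.69254546201022
```

```bash
for i in 1; do
python3 -m creep '[[[1.48,-3.67,0,0,0,-3.1],[1.48,-3.67,0,0,0,-3.1],[1.48,-3.67,0,0,0,-3.1],[1.48,-3.67,0,0,0,-3.1],[1.48,-3.67,0,0,0,-3.1]]]' 0.4 20
python3 -m creep '[[[1.48,-3.67,0,0,0,-3.1],[1.48,-3.67,0,0,0,-3.1],[1.48,-3.67,0,0,0,-3.1],[1.48,-3.67,0,0,0,-3.1],[1.48,-3.67,0,0,0,-3.1]]]'
python3 -m creep '[[[1.48,-3.67,0,0,0,-3.1],[1.48,-3.67,0,0,0,-3.1],[1.48,-3.67,0,0,0,-3.1],[1.48,-3.67,0,0,0,-3.1],[1.48,-3.67,0,0,0,-3.1]]]'
python3 -m creep '[[[1.48,-3.67,0,0,0,-3.1],[1.48,-3.67,0,0,0,-3.1],[1.48,-3.67,0,0,0,-3.1],[1.48,-3.67,0,0,0,-3.1],[0,0,0,0,0,0]]]'
done
cat > ov.py <<'E'
import sys;from h import *
# overlay of board model on wrist picture: x y yaw(deg) footz name
def loc(x,y,a,P):
    c,n=np.cos(a),np.sin(a);P=np.asarray(P,float);return np.stack([x+c*P[:,0]-n*P[:,1],y+n*P[:,0]+c*P[:,1],P[:,2]],-1)
a=np.linspace(0,np.pi,17);prof=[(-.03,0),(-.03,.08)]+[(-.03*np.cos(t),.08+.03*np.sin(t)) for t in a]+[(.03,0)]
E
python3 - <<'E'
from ov import *
s=monitor.read_state();c=vision.get_calibration('wrist');im=cap('wrist','w0.png');print(s['t'],s['tcp_pos'],s['grip_width'])
np.save('w0.npy',np.array(c['T']))
b=cv2.imread('pics/w0.png')
for x in(-.006,.006):cv2.polylines(b,[np.int32(proj(loc(.5632,-.1148,.0705,[[x,y,z+.01] for y,z in prof]),c))],False,(0,255,0),1)
cv2.imwrite('pics/w0o.png',b)
E
```

```text
t: 0.92
tcp_pos: [0.3414, 0.4348, 0.2388]
tcp_rot: [0.333, 0.943, 0.0, 0.0]
contact_force: [0.3, -1.2, 0.1]
grip_width: 0.0567
t: 1.33
tcp_pos: [0.4154, 0.2512, 0.2391]
tcp_rot: [0.457, 0.889, 0.0, 0.0]
contact_force: [0.2, -0.3, 0.4]
grip_width: 0.0533
t: 1.75
tcp_pos: [0.4895, 0.0675, 0.2392]
tcp_rot: [0.573, 0.819, 0.0, 0.0]
contact_force: [0.5, -0.2, 0.3]
grip_width: 0.0525
t: 2.17
tcp_pos: [0.5504, -0.0834, 0.2391]
tcp_rot: [0.66, 0.751, -0.0, 0.002]
contact_force: [-0.4, 0.1, -0.3]
grip_width: 0.053
2.1667 [ 0.55040232 -0.08344894  0.2390795 ] 0.05297880255866559
```

View pics/w0o.png

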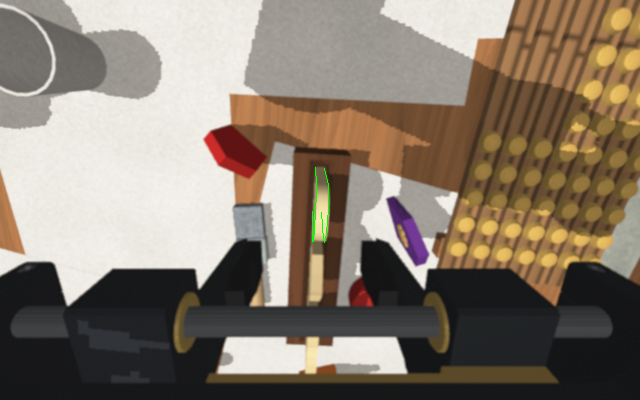

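The wrist view shows the arch model laid right on the board at (321,205). I refine numerically by fitting the silhouette to the mask.

```bash
cat >> ov.py <<'E'
from scipy.optimize import minimize
def sil(q,c,z0,S=4):
    P=np.vstack([loc(q[0],q[1],q[2],[[x,y,z+z0] for y,z in prof]) for x in(-.006,.006)])
    m=np.zeros((400*S//1,640*S),np.uint8)
    cv2.fillConvexPoly(m,cv2.convexHull(np.int32((proj(P,c)+.5)*S)),255);return cv2.resize(m,(640,400),interpolation=cv2.INTER_AREA)/255.
def fitsil(mask,c,q0,z0):
    m=mask.astype(float);sc=np.array([.01,.01,.1])
    f=lambda d:np.abs(sil(np.array(q0)+d*sc,c,z0)-m).sum()
    r=minimize(f,[0,0,0],method='Nelder-Mead',options=dict(initial_simplex=[[0,0,0],[.4,0,0],[0,.4,0],[0,0,.4]],xatol=.005,fatol=.1))
    return np.array(q0)+r.x*sc,r.fun,m.sum()
E
python3 - <<'E'
from ov import *
c=vision.get_calibration('wrist')
for n,q0 in(('wrist',[.5632,-.1148,.07]),('scene',[.5632,-.1148,.07])):
    cc=vision.get_calibration(n);cap(n)
    for r in spotter.cut_out('arch_board',n):
        print(n,r['p'],np.round(r['box']))
        ys=np.nonzero(r['mask'])[0]
        m=r['mask']
        if r['p']>.5: print(fitsil(m,cc,q0,.01))
s=monitor.read_state();print(s['tcp_pos'],s['tcp_rot'])
E
```

```text
wrist 0.83 [315. 170.  19.  74.]
(array([ 0.56280995, -0.11299676,  0.06692704]), np.float64(87.94117647058823), np.float64(1027.0))
scene 0.85 [300. 186.  33.  38.]
(array([ 0.56095136, -0.11056664,  0.08234254]), np.float64(137.08235294117645), np.float64(760.0))
[ 0.54784479 -0.0763416   0.23863388] [ 6.56976778e-01  7.53910751e-01  8.39346172e-05 -2.94541434e-04]
```

```bash
python3 -m creep '[[[0.5,-1.22,-1,0,0,-1.3],[0.5,-1.22,-1,0,0,-1.3],[0.5,-1.22,-1,0,0,-1.3],[0,0,-1,0,0,0],[0,0,0,0,0,0]]]'
python3 -m creep '[[[0,0,-2.5,0,0,0],[0,0,-2.5,0,0,0],[0,0,-2.5,0,0,0],[0,0,-2.5,0,0,0],[0,0,-1.75,0,0,0]]]'
python3 -m creep '[[[0,0,0,0,0,0],[0,0,0,0,0,0],[0,0,0,0,0,0],[0,0,0,0,0,0],[0,0,0,0,0,0]]]'
python3 - <<'E'
from h import *
s=monitor.read_state();print(s['tcp_pos'],90-2*np.degrees(np.arcsin(s['tcp_rot'][0])),s['contact_force']);cap('side','d1.png');cap('wrist','w1.png')
d=cv2.imread('pics/d1.png')[100:220,240:400];w=cv2.imread('pics/w1.png')
cv2.imwrite('pics/j1.png',np.hstack([cv2.resize(d,(400,300)),cv2.resize(w,(400,300))]))
E
```

```text
t: 2.83
tcp_pos: [0.5615, -0.1142, 0.1949]
tcp_rot: [0.683, 0.73, -0.001, -0.003]
contact_force: [-0.8, 0.8, -0.2]
grip_width: 0.0528
t: 3.25
tcp_pos: [0.5616, -0.1134, 0.0784]
tcp_rot: [0.683, 0.731, -0.001, -0.002]
contact_force: [-1.2, 0.6, -0.8]
grip_width: 0.0528
t: 3.67
tcp_pos: [0.5647, -0.1143, 0.0831]
tcp_rot: [0.683, 0.731, 0.001, 0.001]
contact_force: [-0.2, -0.1, 1.3]
grip_width: 0.053
[ 0.56469218 -0.11428352  0.08310194] 3.8954498309882837 [-0.19445889 -0.14097713  1.26815071]
```

View pics/j1.png

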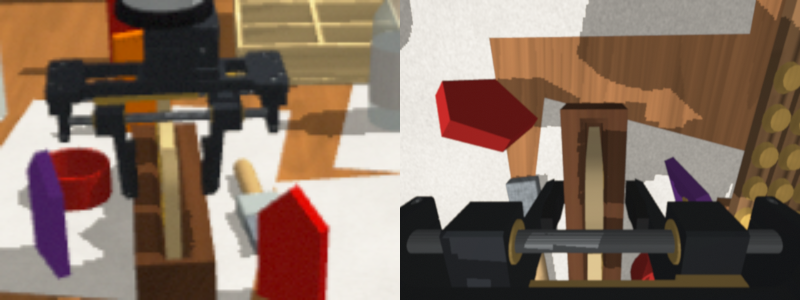

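The fingers straddle the arch board: in the side crop it sits at (168,190) between fingers at x≈130 and 208. Close and lift.

```bash
python3 -m creep '[[[0,0,0,0,0,0],[0,0,0,0,0,0],[0,0,0,0,0,0],[0,0,0,0,0,0],[0,0,0,0,0,0]]]' 1 25
python3 -m creep '[[[0,0,0,0,0,0],[0,0,0,0,0,0],[0,0,0,0,0,0],[0,0,0,0,0,0],[0,0,0.3,0,0,0]]]'
python3 -m creep '[[[0,0,1,0,0,0],[0,0,1,0,0,0],[0,0,1,0,0,0],[0,0,1,0,0,0],[0,0,1,0,0,0]]]'
python3 -m creep '[[[0,0,2,0,0,0],[0,0,2,0,0,0],[0,0,2,0,0,0],[0,0,1,0,0,0],[0,0,0,0,0,0]]]'
```

```text
t: 4.18
tcp_pos: [0.5632, -0.114, 0.0812]
tcp_rot: [0.683, 0.731, -0.0, -0.0]
contact_force: [0.3, 0.3, 0.7]
grip_width: 0.0218
t: 4.6
tcp_pos: [0.5626, -0.1138, 0.0835]
tcp_rot: [0.683, 0.731, -0.0, -0.001]
contact_force: [-0.1, 0.6, -1.7]
grip_width: 0.0115
t: 5.02
tcp_pos: [0.5637, -0.1141, 0.136]
tcp_rot: [0.683, 0.731, 0.0, 0.001]
contact_force: [0.6, 0.4, -1.1]
grip_width: 0.0117
t: 5.43
tcp_pos: [0.5654, -0.1145, 0.2083]
tcp_rot: [0.683, 0.731, 0.002, 0.003]
contact_force: [1.3, -0.1, -0.5]
grip_width: 0.0118
```

```bash
python3 -m creep '[[[-0.68,2.73,0.2,0,0,-1.07],[-0.68,2.73,0.2,0,0,-1.07],[-0.68,2.73,0.2,0,0,-1.07],[-0.68,2.73,0.2,0,0,-1.07],[-0.68,2.73,0.2,0,0,-1.07]]]'
python3 -m creep '[[[-0.68,2.73,0,0,0,-1.07],[-0.68,2.73,0,0,0,-1.07],[-0.68,2.73,0,0,0,-1.07],[-0.68,2.73,0,0,0,-1.07],[-0.68,2.73,0,0,0,-1.07]]]'
python3 -m creep '[[[-0.68,2.73,0,0,0,-1.07],[-0.68,2.73,0,0,0,-1.07],[0,0,0,0,0,0],[0,0,0,0,0,0],[0,0,0,0,0,0]]]'
python3 - <<'E'
from h import *
s=monitor.read_state();print(s['tcp_pos'],90-2*np.degrees(np.arcsin(s['tcp_rot'][0])),s['grip_width'])
for n in('side','wrist','scene'):
    cap(n,n+'2.png')
    for t in('cork_strip','arch_board'):print(n,t,[(np.round(r['box']).tolist(),round(r['p'],2)) for r in spotter.boxes_of(t,n)])
from ov import *
sl=[.4815,.2149,-.1573]
def ann(n):
    c=vision.get_calibration(n);b=cv2.imread(f'pics/{n}2.png');S=4;b=cv2.resize(b,None,fx=S,fy=S,interpolation=cv2.INTER_CUBIC)
    p=lambda P,col,cl=True:cv2.polylines(b,[np.int32((proj(P,c)+.5)*S)],cl,col,1)
    for w,l,z in((.018,.086,.045),(.016,.084,.012)):p(loc(*sl,[[i*w/2,j*l/2,z] for i,j in((1,1),(1,-1),(-1,-1),(-1,1))]),(0,255,0))
    tz=s['tcp_pos'][2]+.019-.09
    yaw=np.pi/2-2*np.arcsin(s['tcp_rot'][0])
    for x in(-.006,.006):p(loc(s['tcp_pos'][0],s['tcp_pos'][1],yaw,[[x,y,z+tz] for y,z in prof]),(0,0,255))
    return b
a=ann('side')[150*4:350*4,230*4:400*4];w=ann('wrist')[:, 150*4:490*4]
cv2.imwrite('pics/j2.png',np.hstack([cv2.resize(a,(400,470)),cv2.resize(w,(400,470))]))
E
```

```text
t: 5.85
tcp_pos: [0.528, 0.0236, 0.213]
tcp_rot: [0.717, 0.698, -0.001, -0.001]
contact_force: [0.3, 0.6, -0.0]
grip_width: 0.0118
t: 6.27
tcp_pos: [0.494, 0.16, 0.213]
tcp_rot: [0.748, 0.663, -0.001, -0.0]
contact_force: [0.9, -0.5, -1.1]
grip_width: 0.0116
t: 6.68
tcp_pos: [0.4812, 0.2132, 0.2133]
tcp_rot: [0.76, 0.65, -0.001, 0.0]
contact_force: [-0.0, 0.0, -0.9]
grip_width: 0.0117
[0.48120192 0.21316049 0.21328875] -8.890631081472279 0.01174031918626258
side cork_strip [([350.0, 296.0, 18.0, 28.0], 0.83)]
side arch_board [([352.0, 177.0, 14.0, 89.0], 0.73)]
wrist cork_strip [([303.0, 133.0, 20.0, 38.0], 0.64)]
wrist arch_board [([299.0, 172.0, 28.0, 135.0], 0.96)]
scene cork_strip []
scene arch_board [([400.0, 47.0, 33.0, 43.0], 0.83)]
```

View pics/j2.png

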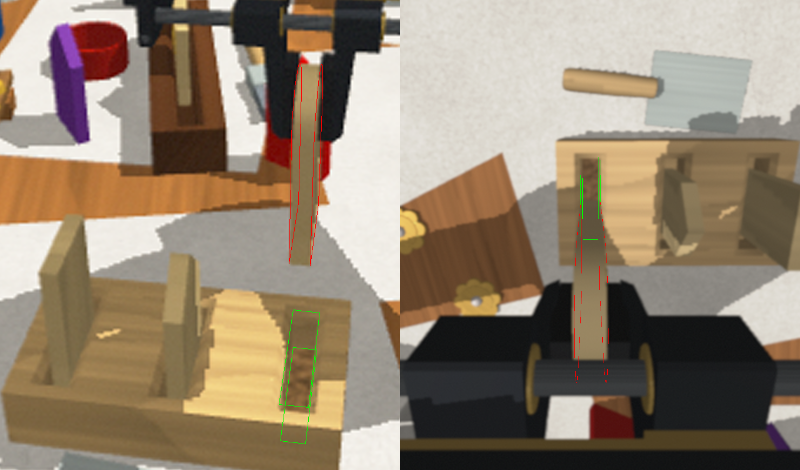

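The side view (left) shows the held board's foot at (300,262), matching its red model, over the slot at (300,357). In the wrist view the slot centre column is 590. I check numerically the slot's y and the board in the hand.

```bash
python3 - <<'E'
from ov import *
s=monitor.read_state()
q0=[s['tcp_pos'][0],s['tcp_pos'][1],np.pi/2-2*np.arcsin(s['tcp_rot'][0])];print(q0)
sl=[.4815,.2149,-.1573]
for n in('side','wrist'):
    c=vision.get_calibration(n);cap(n)
    for w,l,z in((.018,.086,.045),(.016,.084,.012)):print(n,z,proj(loc(*sl,[[i*w/2,j*l/2,z] for i,j in((1,1),(1,-1),(-1,-1),(-1,1))]),c).round(1).tolist())
    for r in spotter.cut_out('cork_strip',n)[:1]:
        m=r['mask'];ys=np.nonzero(m.any(1))[0]
        for y in(ys[2],ys[len(ys)//2],ys[-3]):
            xs=np.nonzero(m[y])[0];print('cork row',y,xs[0],xs[-1]+1,[onz(u,y+.5,.012,c)[:2].round(4).tolist() for u in(xs[0],xs[-1]+1)])
    for r in spotter.cut_out('arch_board',n)[:1]:
        print('arch',r['p'],r['box'])
        m=r['mask']; 
        for dz in(-.003,0,.003): print(dz,fitsil(m,c,q0,s['tcp_pos'][2]-.071+dz))
E
```

```text
[np.float64(0.4818779861083413), np.float64(0.2131546602332597), np.float64(-0.1570006307953915)]
side 0.045 [[348.0, 321.5], [354.1, 281.5], [365.4, 282.6], [360.7, 322.9]]
side 0.012 [[348.6, 337.2], [354.2, 297.5], [364.1, 298.4], [359.5, 338.4]]
cork row 300 354 364 [[0.4836, 0.1791], [0.4676, 0.1794]]
cork row 311 353 362 [[0.4866, 0.2034], [0.4726, 0.2036]]
cork row 322 352 361 [[0.4894, 0.2264], [0.4757, 0.2266]]
arch 0.66 [352.3, 177.3, 13.6, 85.8]
-0.003 (array([ 0.48223319,  0.21007853, -0.10610053]), np.float64(144.22745098039215), np.float64(841.0))
0 (array([ 0.48255771,  0.21333582, -0.10361323]), np.float64(151.83529411764707), np.float64(841.0))
0.003 (array([ 0.48274787,  0.21757654, -0.11024816]), np.float64(157.70980392156864), np.float64(841.0))
wrist 0.045 [[320.3, 135.8], [319.6, 214.0], [303.4, 214.0], [302.8, 135.8]]
wrist 0.012 [[318.6, 133.4], [318.0, 203.5], [304.9, 203.5], [304.4, 133.4]]
cork row 138 305 318 [[0.4799, 0.2519], [0.4945, 0.2496]]
cork row 153 305 319 [[0.4771, 0.235], [0.4931, 0.2325]]
cork row 167 306 318 [[0.4756, 0.2186], [0.4895, 0.2164]]
arch 0.8 [298.8, 172.2, 26.0, 134.8]
-0.003 (array([ 0.48148636,  0.21868691, -0.16163914]), np.float64(492.0705882352941), np.float64(3581.0))
0 (array([ 0.48136929,  0.21860491, -0.16842128]), np.float64(609.443137254902), np.float64(3581.0))
0.003 (array([ 0.48177063,  0.22086202, -0.17356937]), np.float64(768.078431372549), np.float64(3581.0))
```

Cork centreline from both cameras agrees with the model to under 1 mm, and the board is over it. Descend.

```bash
python3 -m creep '[[[0,0.1,-2,0,0,0],[0,0,-2,0,0,0],[0,0,-2,0,0,0],[0,0,-1.5,0,0,0],[0,0,-1,0,0,0]]]'
python3 -m creep '[[[0,0,-0.4,0,0,0],[0,0,-0.4,0,0,0],[0,0,-0.4,0,0,0],[0,0,-0.4,0,0,0],[0,0,-0.4,0,0,0]]]'
python3 -m creep '[[[0,0,-0.4,0,0,0],[0,0,-0.4,0,0,0],[0,0,-0.4,0,0,0],[0,0,-0.2,0,0,0],[0,0,0,0,0,0]]]'
python3 -c "
from h import *
s=monitor.read_state();print(s['tcp_pos'],s['contact_force'],s['ft_torque'],s['grip_width'])"
```

```text
t: 7.85
tcp_pos: [0.4806, 0.2143, 0.1273]
tcp_rot: [0.76, 0.65, -0.001, -0.0]
contact_force: [0.3, 0.5, -1.9]
grip_width: 0.0116
t: 8.27
tcp_pos: [0.4824, 0.2149, 0.1098]
tcp_rot: [0.76, 0.65, 0.001, 0.0]
contact_force: [0.3, 0.1, -1.3]
grip_width: 0.0118
t: 8.68
tcp_pos: [0.4812, 0.2144, 0.0945]
tcp_rot: [0.76, 0.65, -0.001, -0.0]
contact_force: [0.0, 0.1, -1.4]
grip_width: 0.0117
[0.48119947 0.21440261 0.09449475] [ 0.0127133   0.11174835 -1.40573344] [-0.07683303  0.06524653  0.02665945] 0.011721127489953093
```

```bash
python3 -m creep '[[[0,0,-0.3,0,0,0],[0,0,-0.3,0,0,0],[0,0,-0.2,0,0,0],[0,0,-0.1,0,0,0],[0,0,0,0,0,0]]]'
python3 -m creep '[[[0,0,-0.1,0,0,0],[0,0,0,0,0,0],[0,0,-0.1,0,0,0],[0,0,0,0,0,0],[0,0,0,0,0,0]]]'
```

```text
t: 9.1
tcp_pos: [0.4815, 0.2145, 0.0858]
tcp_rot: [0.76, 0.65, -0.0, -0.0]
contact_force: [-0.0, -0.6, -0.7]
grip_width: 0.0116
t: 9.52
tcp_pos: [0.4817, 0.2146, 0.0842]
tcp_rot: [0.76, 0.65, 0.0, -0.0]
contact_force: [-0.4, -0.5, -1.4]
grip_width: 0.0122
```

```bash
python3 -m creep '[[[0,0,-0.1,0,0,0],[0,0,0,0,0,0],[0,0,0,0,0,0],[0,0,0,0,0,0],[0,0,0,0,0,0]]]'
python3 -m creep '[[[0,0,-0.1,0,0,0],[0,0,0,0,0,0],[0,0,0,0,0,0],[0,0,0,0,0,0],[0,0,0,0,0,0]]]'
```

```text
t: 9.93
tcp_pos: [0.4817, 0.2146, 0.0832]
tcp_rot: [0.76, 0.65, 0.0, 0.0]
contact_force: [0.1, -0.6, -0.4]
grip_width: 0.012
t: 10.35
tcp_pos: [0.4821, 0.2147, 0.0831]
tcp_rot: [0.76, 0.65, 0.0, 0.0]
contact_force: [-2.0, -1.2, 5.7]
grip_width: 0.0118
```

Contact (5.7 N up) comes at exactly the expected height. Release, retreat and look.

```bash
python3 -m creep '[[[0,0,0,0,0,0],[0,0,0,0,0,0],[0,0,0,0,0,0],[0,0,0,0,0,0],[0,0,0,0,0,0]]]' 0.55
python3 -m creep '[[[0,0,0.5,0,0,0],[0,0,1,0,0,0],[0,0,2,0,0,0],[0,0,3,0,0,0],[0,0,3,0,0,0]]]'
python3 -m creep '[[[0,0,3,0,0,0],[0,0,2,0,0,0],[0,0,1,0,0,0],[0,-2,0,0,0,0],[0,-2,0,0,0,0]]]'
python3 -m creep '[[[0,-2,0,0,0,0],[0,-2,0,0,0,0],[0,0,0,0,0,0],[0,0,0,0,0,0],[0,0,0,0,0,0]]]'
python3 - <<'E'
from ov import *
print(monitor.read_state()['tcp_pos'])
q=[.482,.2147,-.157];o=[]
for n,x,y,w,h in(('side',230,130,160,200),('scene',210,90,280,190)):
    c=vision.get_calibration(n);cap(n,n+'3.png');b=cv2.resize(cv2.imread(f'pics/{n}3.png'),None,fx=4,fy=4,interpolation=cv2.INTER_CUBIC)
    for t in(-.006,.006):cv2.polylines(b,[np.int32((proj(loc(*q,[[t,yy,z+.012] for yy,z in prof]),c)+.5)*4)],False,(0,255,0),2)
    r=b[y*4:(y+h)*4,x*4:(x+w)*4];o.append(cv2.resize(r,(int(440*w/h) if n=='side' else 440,440 if n=='side' else 440*h//w),interpolation=cv2.INTER_AREA))
o[1]=np.vstack([o[1],np.zeros((440-o[1].shape[0],440,3),np.uint8)])
cv2.imwrite('pics/j3.png',np.hstack(o))
E
```

```text
t: 10.77
tcp_pos: [0.4815, 0.2146, 0.082]
tcp_rot: [0.76, 0.65, -0.0, -0.0]
contact_force: [0.4, 0.4, 0.4]
grip_width: 0.0396
t: 11.18
tcp_pos: [0.481, 0.2143, 0.1782]
tcp_rot: [0.76, 0.65, -0.001, -0.0]
contact_force: [1.0, 0.1, 0.3]
grip_width: 0.0393
t: 11.6
tcp_pos: [0.4822, 0.175, 0.2387]
tcp_rot: [0.759, 0.651, 0.001, 0.0]
contact_force: [0.1, -0.8, 0.5]
grip_width: 0.0397
t: 12.02
tcp_pos: [0.4815, 0.135, 0.2371]
tcp_rot: [0.76, 0.65, 0.0, -0.0]
contact_force: [-0.4, -0.1, 0.3]
grip_width: 0.0396
[0.48154572 0.13498881 0.23706188]
```

View pics/j3.png

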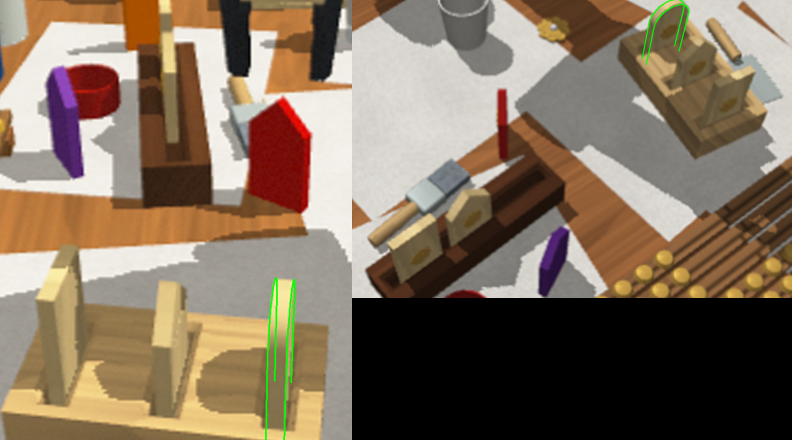

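The arch board stands in the empty slot, side (282,350) and scene (668,30), and coincides with the seated model at foot height 12 mm. The square and gable boards are still in the ledge at (413,250) and (468,215). The gripper is clear.

```bash
python3 -c "
from workcell import close_job;print(close_job())"
```

```text
the job is handed in; nothing more can be done
None
```

I took the round-arched board out of the ledge and stood it upright, foot down, in the rack's empty cork slot. I then let go, backed the gripper away and handed the job in after about 12 s of robot time.

- **Seating:** there was a 5.7 N contact at the height where the foot should meet the cork. After release, the board's outline matched the fully seated model in both the side and scene pictures.
- **Other items:** the square and gable boards still stand in the ledge. The look-alikes and the boards already in the rack look undisturbed.
- **Disagreement:** before placing, the outline fits of the held board differed by a few millimetres along the slot (side against wrist) and about 3° in yaw. This was within the slot's clearance, so I went by the measured tool pose.

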